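# Set out can capacitors by height on the test board

### The job

Set the four grey can capacitors out on the rubber pads of the test board in order of height, for the class to test: the shortest on the pad next to the screw terminal block, rising to the tallest on the pad at the lamp end, one to a pad. Each must end up standing upright, terminals up, in the middle of its pad. Leave the little flux pot where it stands.

Things in the scene. Friction and masses are not known exactly. Their poses are not given: they have to be found in the camera images.
- can_squat_mid (a point): Grey can capacitor, an upright loose cylinder 50 mm in diameter and 40 mm tall, with a black top carrying two small screw terminals. The point is at its centre, 20 mm above its underside; z is its axis, up when it stands. It is round: any grasp yaw will do.
- can_slim_mid (a point): Grey can capacitor, an upright loose cylinder 35 mm in diameter and 62 mm tall, with a black top carrying two small screw terminals. The point is at its centre, 31 mm above its underside; z is its axis, up when it stands. It is round: any grasp yaw will do.
- can_broad_mid (a point): Grey can capacitor, an upright loose cylinder 45 mm in diameter and 84 mm tall, with a black top carrying two small screw terminals. The point is at its centre, 42 mm above its underside; z is its axis, up when it stands. It is round: any grasp yaw will do.
- can_long_mid (a point): Grey can capacitor, an upright loose cylinder 40 mm in diameter and 106 mm tall, with a black top carrying two small screw terminals. The point is at its centre, 53 mm above its underside; z is its axis, up when it stands. It is round: any grasp yaw will do.
- pad_p_top (a point): One of four alike black rubber pads, 56 mm across and 3 mm thick, fixed in a row about 88 mm apart (give or take 10 mm) along the plywood board. The point is the centre of its top face, 15 mm above the bench. The letters say nothing about its place in the row, which differs at every start.
- pad_q_top (a point): One of four alike black rubber pads, 56 mm across and 3 mm thick, fixed in a row about 88 mm apart (give or take 10 mm) along the plywood board. The point is the centre of its top face, 15 mm above the bench. The letters say nothing about its place in the row, which differs at every start.
- pad_r_top (a point): One of four alike black rubber pads, 56 mm across and 3 mm thick, fixed in a row about 88 mm apart (give or take 10 mm) along the plywood board. The point is the centre of its top face, 15 mm above the bench. The letters say nothing about its place in the row, which differs at every start.
- pad_s_top (a point): One of four alike black rubber pads, 56 mm across and 3 mm thick, fixed in a row about 88 mm apart (give or take 10 mm) along the plywood board. The point is the centre of its top face, 15 mm above the bench. The letters say nothing about its place in the row, which differs at every start.
- terminal_block: Black screw terminal block, 70 mm long across the board, 24 mm wide and 22 mm high, with four brass screws, fixed near one end of the plywood board (440 x 110 mm, 12 mm thick), on the line of the pads and about 63 mm from the nearest of them; which end differs at every start. At the other end is a small amber lamp, 36 mm high. Origin: centre of its underside, 12 mm above the bench; its y axis lies along the row of pads.
- flux_pot_mid (a point): Small open pot of amber flux, loose, 44 mm across and 30 mm tall, standing on the bench among the capacitors. The point is at its centre, 15 mm up. To be left alone.

How it is judged (in metres and radians):
At the end, for the whole second after the job is handed in: From the terminal block to the lamp the pads carry the 40, 62, 84 and 106 mm tall capacitors in that order, each upright with its terminals up (within 0.1 rad), resting on its pad (height within 4 mm), its axis within 12 mm of the pad's centre, and at rest ((horizontal distance between can_squat_mid and pad_p_top below 0.012 m or horizontal distance between can_squat_mid and pad_q_top below 0.012 m or horizontal distance between can_squat_mid and pad_r_top below 0.012 m or horizontal distance between can_squat_mid and pad_s_top below 0.012 m) and horizontal distance between can_squat_mid and terminal_block between 0.033 and 0.093 m and height (world z) of can_squat_mid between 0.031 and 0.039 m and angle between each of can_squat_mid, can_slim_mid, can_broad_mid, can_long_mid's own z axis and vertical below 0.1 rad and linear speed of each of can_squat, can_slim, can_broad, can_long below 0.02 m/s and (horizontal distance between can_slim_mid and pad_p_top below 0.012 m or horizontal distance between can_slim_mid and pad_q_top below 0.012 m or horizontal distance between can_slim_mid and pad_r_top below 0.012 m or horizontal distance between can_slim_mid and pad_s_top below 0.012 m) and horizontal distance between can_slim_mid and terminal_block between 0.121 and 0.181 m and height (world z) of can_slim_mid between 0.042 and 0.05 m and (horizontal distance between can_broad_mid and pad_p_top below 0.012 m or horizontal distance between can_broad_mid and pad_q_top below 0.012 m or horizontal distance between can_broad_mid and pad_r_top below 0.012 m or horizontal distance between can_broad_mid and pad_s_top below 0.012 m) and horizontal distance between can_broad_mid and terminal_block between 0.209 and 0.269 m and height (world z) of can_broad_mid between 0.053 and 0.061 m and (horizontal distance between can_long_mid and pad_p_top below 0.012 m or horizontal distance between can_long_mid and pad_q_top below 0.012 m or horizontal distance between can_long_mid and pad_r_top below 0.012 m or horizontal distance between can_long_mid and pad_s_top below 0.012 m) and horizontal distance between can_long_mid and terminal_block between 0.297 and 0.357 m and height (world z) of can_long_mid between 0.064 and 0.072 m); the robot touches nothing.
It fails at once if the flux pot is pushed more than 25 mm from its place or tipped (distance of flux_pot_mid from where it was at the start of the episode above 0.025 m or angle between flux_pot_mid's own z axis and vertical above 0.4 rad).
It also fails if it takes over 128 s, if anything falls off the work surface, if the arm or the gripper's body presses on something with over 40 N, if the wrist force passes 120 N, or if a joint passes its speed limit or range.

### The arm

A 7-joint arm with a two-finger parallel gripper is mounted at the origin on the work surface. World frame = base frame: x ahead of the robot, y to its left, z up, the work surface at z = 0. Lengths are in m, angles in degrees, forces in N, time in s.
With the tool pointing down it reaches from about 0.425 to 0.95 m from the base axis. Payload 4.7 kg.
Tool frame: the origin (TCP) lies on the centre line of the jaws, within the pads' length; the fingertips stand 14 mm ahead of it and the grasp point (between the pads) lies 5 mm behind it; z points along the fingers, y is the line along which they close (so a half turn about z gives the same grasp; the last joint's range is limited). The gripper opens to 85 mm and grips with 20 to 120 N. Pads are 22 mm wide; open, the fingers measure 114 mm over their backs; the gripper's body (76 mm by 85 mm) begins 54 mm behind the grasp point. The pads swing forward as they close: fully open they stand 13 mm farther back than shut.
Start: joints at [-65.025, 26.849, -2.785, 87.806, 1.381, 65.374, -4.715], TCP at [0.303, 0.603, 0.245] pointing down, gripper open.
Joint ranges: [-148.3, 148.3], [-19.14, 114.17], [-79.39, 73.82], [5.75, 140.21], [-59.74, 239.74], [12.07, 113.84], [-152.46, 152.46]. Speed limits (degrees/s): [147.25, 147.25, 180, 180, 180, 180, 180].

### API

Orientations are given as a 3x3 rotation matrix whose columns are the frame's x, y, z axes.
In Python, from workcell import telemetry, optics, close_job gives the robot as it stands.
- The arm moves only by the tool send_rows, never from a script. Its argument "commands" is a list of rows, each a list of 6 numbers: the shift along the tool's x, y, z as a fraction of full scale, then the turn, a rotation vector about the tool's x, y, z as a fraction of full scale. In form: [[tx, ty, tz, rx, ry, rz], ...]. A call has exactly 8 rows; each row is the pose to reach, as a shift and turn from the pose commanded when the call began, along the tool's axes at that moment, turning the shorter way round; what a row does not reach only later rows make up. Full scale, the value 1, is 0.5 m for a shift and pi rad for a turn. A row lasts 1/12 s, in which the tool goes at most 41.7 mm and 7.16 degrees, less where a joint would pass 70% of its speed; a pose out of reach is approached as far as the arm can. A call with a number of a shift or a turn outside -1 to 1 is refused whole. A call with a gripper value outside its range is refused whole. "hand" is the opening, from -1 (shut) to 1 (fully open), set as the call begins (left out, the last holds). The fingers move at their own pace and stop on an object; the grip force is fixed at half the most. Time passes only in rows, so rows that repeat a pose let the fingers close, or fill a call up. It gives the time, the measured TCP pose, the force, the opening and the grip force at its end, in the units of the state.
- telemetry.observe(): the state, without advancing time (a new reading comes with each control period).
- optics.grab_frame(name): name is "scene" or "side" or "wrist"; returns the picture (480x640x3 uint8, red, green, blue); there is no depth.
- optics.get_calibration(name): a dict with "vfov" (degrees; the focal length in pixels is half the picture's height over the tangent of half this angle, whatever the lens; pixels are square), "cx", "cy" (the principal point, pixels), "R" (3x3) and "t" (3): a world point X has camera coordinates R X + t; the wrist camera has in their place "tool_from_camera" (4x4, takes a point from camera to tool coordinates, whose origin is the TCP and whose axes are the flange's). Camera axes: x right, y down, z forward; pixel columns grow to the right and rows downward; lengths in m; the calibration is good to about 2 mm. A picture is of the moment at which its call begins: read the wrist's pose just before it. get_calibration takes no time and is no camera call.
- close_job(): hands the job in; it is judged then, once.
The state is a dict: "time": time; "q": joint angles; "joint_vel": joint speeds; "tau": joint torques, N m; "tool_pos": TCP position; "ee_rot": TCP orientation; "ft_force": force on the tool from outside, world axes, zero at the start; "torque": the same for the moment, N m; "grip_width": finger opening in m; "gripper_force": force on a finger pad.
Only numpy, scipy, OpenCV 4.12 (cv2) and the standard library are available. Lean on these libraries where they do the work, as an engineer would, in place of code of your own. Each camera call takes 0.05 s, during which the arm holds its last target. There are 200 camera calls.

## Working session

There is one attempt and no reset: what is moved stays moved. The work goes in short steps, Python scripts to look and compute and a tool call to move; the robot and the scene stay as the last step left them, time stands still between calls to the robot, and variables do not carry over. Pictures are saved under pics/ and viewed, at most 14 in all, crops included, and the job is handed in when it is done.

Besides the shell and the picture viewer there is one more tool, called after "Call:" by a JSON object that holds its "op" and its "data", one argument or row to a line. send_rows: Moves the arm, as the interface text tells. Shift numbers are shares of 0.5 m and turn numbers shares of pi rad, none past 1 either way. Its arguments: {"type":"object","properties":{"commands":{"type":"array"},"hand":{"type":"number"}},"required":["commands"]}

```bash
mkdir -p pics; ls
python3 - <<'E'
from workcell import telemetry, optics
import cv2, numpy as np
s=telemetry.observe(); print(s)
for n in ["scene","side","wrist"]:
    c=optics.get_calibration(n); print(n,c)
    f=optics.grab_frame(n); np.save(f"pics/{n}0.npy",f); cv2.imwrite(f"pics/{n}0.png",f[...,::-1])
E
```

```text
pics
{'time': 0.0, 'q': array([-65.02579048,  26.89534011,  -2.78380038,  87.87457292,
         1.38324752,  65.37496489,  -4.71602257]), 'joint_vel': array([-0.09008967,  0.19642109,  0.01029894,  0.05587097, -0.04705756,
       -0.01330884, -0.07083238]), 'tau': array([ 1.51150653e-03, -5.10322058e+01, -4.56993200e-02, -2.37704498e+01,
        1.07371455e-02,  7.61072530e-03,  1.13354616e-06]), 'tool_pos': array([0.30230613, 0.60288996, 0.24427824]), 'ee_rot': array([[-8.93933487e-01,  4.48198989e-01, -7.66314943e-04],
       [ 4.48199629e-01,  8.93931714e-01, -1.78407108e-03],
       [-1.14585625e-04, -1.93830296e-03, -9.99998115e-01]]), 'ft_force': array([-0.20350439, -0.14378607, -0.14754056]), 'torque': array([-0.02738542,  0.01917864, -0.04894902]), 'gripper_force': 0.0, 'grip_width': 0.08495419230158993}
scene {'vfov': 50.94047355389454, 'cx': 320.48306685096503, 'cy': 250.88935858974708, 'R': array([[-0.03566212,  0.99935949,  0.00297092],
       [ 0.76416372,  0.02918474, -0.64436174],
       [-0.64403573, -0.02070904, -0.76471506]]), 't': array([ 0.00516169, -0.34765283,  1.48506441])}
side {'vfov': 47.08254108837389, 'cx': 313.5730777943055, 'cy': 244.09226768738122, 'R': array([[ 0.83440073, -0.55095796, -0.01485757],
       [-0.44114659, -0.65145109, -0.61725292],
       [ 0.33040143,  0.52159065, -0.78662449]]), 't': array([-0.41776895,  0.28369418,  0.98745377])}
wrist {'vfov': 66.82959408121447, 'cx': 321.63887831763645, 'cy': 241.64821808108246, 'tool_from_camera': array([[ 5.72006633e-04, -9.53956225e-01, -2.99945317e-01,
         7.61192411e-02],
       [ 9.99999578e-01,  7.61254837e-04, -5.14085034e-04,
         2.44245341e-04],
       [ 7.18749442e-04, -2.99944897e-01,  9.53956258e-01,
        -1.29202545e-01],
       [ 0.00000000e+00,  0.00000000e+00,  0.00000000e+00,
         1.00000000e+00]])}
```

View pics/scene0.png

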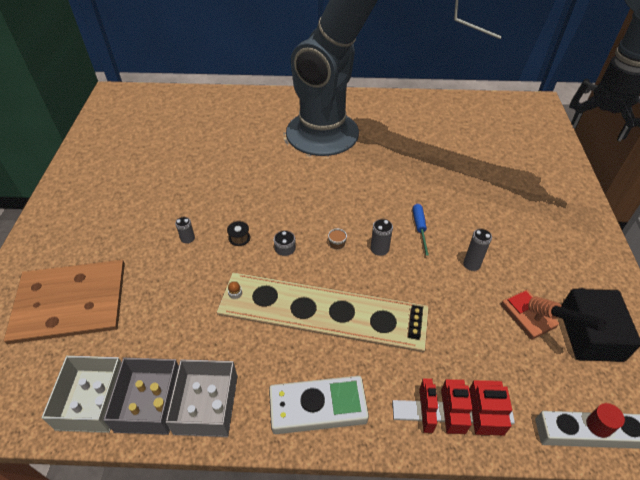

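View pics/side0.png

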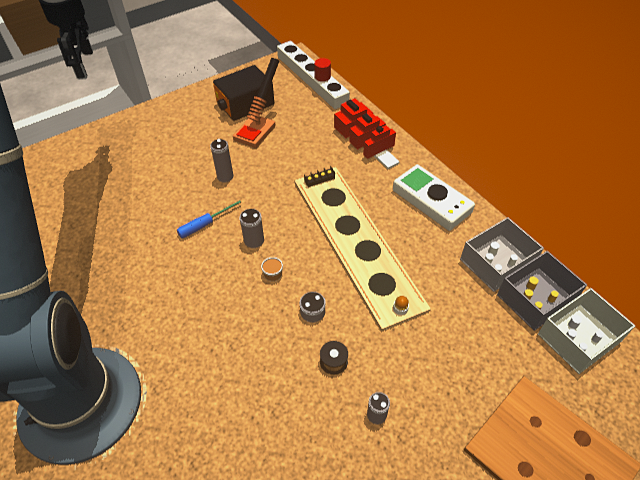

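The scene view shows, left to right: slim can (185,228), black decoy with one dot (238,233), squat can (284,241), flux pot (337,238), broad can (381,236) and long can (478,248). The lamp is at (235,289) and the terminal block at (416,322), with pads between them at (265,296), (303,308), (342,311) and (383,321). The side view shows the same row, with the block at (318,177) and the lamp at (402,303).

```bash
cat > h.py <<'E'
import numpy as np, cv2
from workcell import telemetry, optics
def K(c): f=240/np.tan(np.radians(c["vfov"]/2)); return f,c["cx"],c["cy"]
def ray(c,p,s=None):
    f,cx,cy=K(c); d=np.array([(p[0]-cx)/f,(p[1]-cy)/f,1.])
    if "R" in c: R=c["R"]; return -R.T@c["t"], R.T@d
    T=c["tool_from_camera"]; R=s["ee_rot"]
    return s["tool_pos"]+R@T[:3,3], R@T[:3,:3]@d
def plane(o,d,z): return o+d*(z-o[2])/d[2]
def tri(rs):
    A=np.zeros((3,3));b=np.zeros(3)
    for o,d in rs:
        d=d/np.linalg.norm(d);P=np.eye(3)-np.outer(d,d);A+=P;b+=P@o
    X=np.linalg.solve(A,b); return X,max(np.linalg.norm(np.cross(X-o,d/np.linalg.norm(d))) for o,d in rs)
def dark(f,p,r=22,th=45):
    """centroid (ellipse centre) of the dark blob nearest p"""
    m=(f.max(2)<th).astype(np.uint8)
    n,l,st,c=cv2.connectedComponentsWithStats(m)
    k=[i for i in range(1,n) if st[i,4]>25 and np.hypot(*(c[i]-p))<r]
    if not k: return None
    i=max(k,key=lambda i:st[i,4])
    h=cv2.convexHull(np.argwhere(l==i)[:,::-1].astype(np.int32)); M=cv2.moments(h)
    return np.array([M["m10"]/M["m00"],M["m01"]/M["m00"]]),st[i]
E
python3 - <<'E'
from h import *
S={"slim":((185,221),(378,400)),"squat":((284,238),(313,299)),"broad":((382,226),(251,215)),"long":((481,236),(220,146)),"decoy":((238,230),(334,351)),
"p1":((265,296),(382,285)),"p2":((303,308),(368,251)),"p3":((342,311),(348,226)),"p4":((383,321),(334,197))}
f={n:np.load(f"pics/{n}0.npy") for n in("scene","side")}; c={n:optics.get_calibration(n) for n in f}
for k,(a,b) in S.items():
    A=dark(f["scene"],a);B=dark(f["side"],b)
    if A is None or B is None: print(k,A,B);continue
    X,e=tri([ray(c["scene"],A[0]),ray(c["side"],B[0])]); print(k,A[0].round(1),A[1],B[0].round(1),B[1],X.round(4),round(e,4))
rows=[]
for i,k in enumerate(["slim","squat","broad","long"]):
    r=[]
    for j,n in enumerate(("scene","side")):
        x,y=S[k][j]; g=f[n][y-25:y+50,x-33:x+34,::-1]; r.append(cv2.resize(g,None,fx=3,fy=3.9,interpolation=0))
    rows.append(np.vstack(r))
cv2.imwrite("pics/c1.png",cv2.resize(np.hstack(rows),(800,584)))
E
```

```text
slim (array([182.13513514, 221.7027027 ]), array([178, 218,   9,   8,  31], dtype=int32)) None
squat (array([283.96016771, 237.65828092]), array([276, 232,  17,  13, 128], dtype=int32)) None
broad (array([382.47391304, 225.20869565]), array([375, 220,  16,  11,  92], dtype=int32)) None
long (array([482.52642276, 234.64634146]), array([476, 230,  13,  10,  66], dtype=int32)) None
decoy (array([238.31457801, 233.18627451]), array([228, 222,  22,  23, 262], dtype=int32)) None
p1 (array([264.55555556, 295.69431644]), array([253, 287,  24,  19, 304], dtype=int32)) None
p2 (array([302.95594714, 307.90455213]), array([291, 299,  24,  19, 334], dtype=int32)) None
p3 (array([341.40832124, 311.1233672 ]), array([330, 302,  24,  19, 339], dtype=int32)) None
p4 (array([382.74134053, 321.43589744]), array([371, 312,  25,  20, 360], dtype=int32)) None
```

View pics/c1.png

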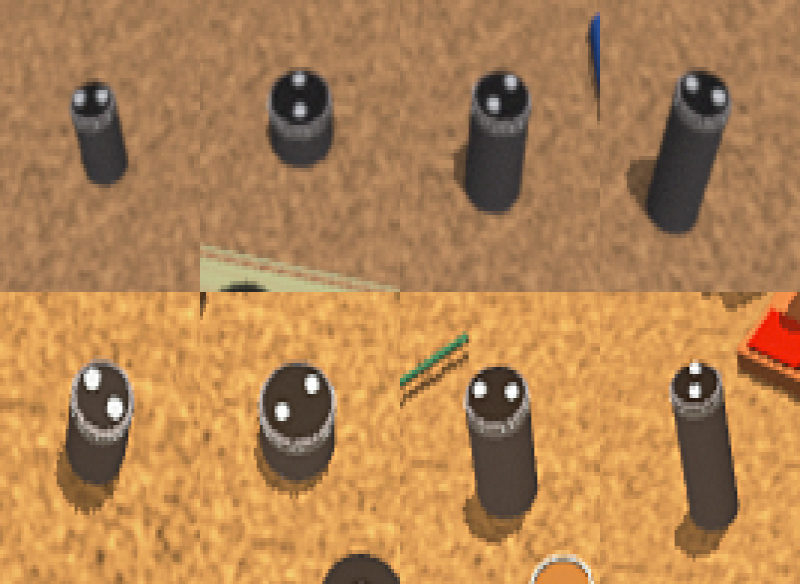

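The crops show each can's black top with its two bright terminals (top row scene, bottom row side). I'll use the midpoint of the terminals, plus the pad blobs with a higher threshold.

```bash
cat >> h.py <<'E'
def term(f,p,r=9,rel=0.6):
    """midpoint of the two bright terminals near p"""
    x,y=map(int,p); g=f[y-r:y+r+1,x-r:x+r+1].min(2).astype(float)
    n,l,st,c=cv2.connectedComponentsWithStats((g>rel*g.max()).astype(np.uint8))
    Y,X=np.mgrid[-r:r+1,-r:r+1]; bl=[]
    for i in range(1,n):
        w=g*(cv2.dilate((l==i).astype(np.uint8),np.ones((3,3)))>0)
        bl.append((w.sum(),(w*X).sum()/w.sum()+x,(w*Y).sum()/w.sum()+y))
    bl=sorted(bl)[-2:]; return np.mean([b[1:] for b in bl],0),len(bl)
E
python3 - <<'E'
from h import *
S={"slim":((185,221),(378,402)),"squat":((283,238),(313,302)),"broad":((382,225),(251,216)),"long":((482,235),(219,146))}
P={"p1":((265,296),(382,285)),"p2":((303,308),(368,251)),"p3":((342,311),(348,226)),"p4":((383,321),(334,197))}
f={n:np.load(f"pics/{n}0.npy") for n in("scene","side")}; c={n:optics.get_calibration(n) for n in f}
for k,(a,b) in S.items():
    A=term(f["scene"],a,7);B=term(f["side"],b,8 if k!="long" else 6)
    X,e=tri([ray(c["scene"],A[0]),ray(c["side"],B[0])]); print(k,A,B,X.round(4),round(e,4))
for k,(a,b) in P.items():
    A=dark(f["scene"],a);B=dark(f["side"],b,15,80)
    if B is None: print(f["side"][b[1],b[0]]);continue
    X,e=tri([ray(c["scene"],A[0]),ray(c["side"],B[0])]); print(k,B[1],X.round(4),round(e,4),plane(*ray(c["scene"],A[0]),.015).round(4),plane(*ray(c["side"],B[0]),.015).round(4))
for n,p in(("scene",(337,239)),("side",(272,268))): print("pot",plane(*ray(c[n],p),.03).round(3))
print("lamp",plane(*ray(c["scene"],(235,289)),.03).round(3),"block",plane(*ray(c["scene"],(416,322)),.03).round(3), "decoy",plane(*ray(c["scene"],(238,231)),.03).round(3))
E
```

```text
slim (array([182.30143149, 220.18510965]), 2) (array([379.22634247, 400.41912785]), 2) [ 0.4265 -0.3115  0.0624] 0.0005
squat (array([283.79674261, 236.7266827 ]), 2) (array([312.08144459, 300.61042357]), 2) [ 0.4488 -0.0743  0.0402] 0.0
broad (array([382.71852147, 224.20424243]), 2) (array([249.68801114, 214.65226992]), 2) [0.442  0.1502 0.0845] 0.0002
long (array([482.72955085, 233.5013406 ]), 2) (array([218.37835524, 143.16884732]), 2) [0.4817 0.3615 0.1059] 0.0004
p1 [369 273  27  22 460] [ 0.5974 -0.1053  0.0134] 0.0001 [ 0.5985 -0.105   0.015 ] [ 0.5967 -0.1061  0.015 ]
p2 [355 240  26  21 400] [ 0.6255 -0.0202  0.013 ] 0.0 [ 0.6269 -0.0201  0.015 ] [ 0.6245 -0.0214  0.015 ]
p3 [336 216  24  19 357] [0.6309 0.0615 0.0132] 0.0002 [0.6319 0.0616 0.015 ] [0.63  0.06  0.015]
p4 [322 189  23  17 315] [0.6529 0.1481 0.013 ] 0.0 [0.6542 0.1479 0.015 ] [0.6518 0.1466 0.015 ]
pot [0.442 0.049 0.03 ]
pot [0.427 0.043 0.03 ]
lamp [ 0.594 -0.168  0.03 ] block [0.662 0.214 0.03 ] decoy [ 0.426 -0.185  0.03 ]
```

Everything triangulates well. Targets are squat→p4 (0.653,0.148), slim→p3 (0.631,0.061), broad→p2 (0.6255,-0.0205) and long→p1 (0.5975,-0.1055). I'll fetch the long can first, with the jaws closing along world x.

Call:
{"op": "send_rows", "data": {
  "commands": [
    [-0.067, -0.034, 0.005, 0, 0, 0.035],
    [-0.134, -0.068, 0.01, 0, 0, 0.07],
    [-0.201, -0.102, 0.015, 0, 0, 0.105],
    [-0.268, -0.136, 0.02, 0, 0, 0.14],
    [-0.335, -0.17, 0.025, 0, 0, 0.175],
    [-0.402, -0.204, 0.03, 0, 0, 0.21],
    [-0.469, -0.238, 0.035, 0, 0, 0.245],
    [-0.536, -0.272, 0.04, 0, 0, 0.28]
  ],
  "hand": 1
}}

```text
time: 0.82
tool_pos: [0.4818, 0.36, 0.2251]
ee_rot: [[-0.219, 0.976, -0.0], [0.976, 0.219, 0.0], [0.0, -0.0, -1.0]]
ft_force: [0.6, -0.2, -0.1]
grip_width: 0.0855
gripper_force: 0.0
```

Call:
{"op": "send_rows", "data": {
  "commands": [
    [0, 0, 0, 0, 0, 0.036],
    [0, 0, 0, 0, 0, 0.072],
    [0, 0, 0, 0, 0, 0.072],
    [0, 0, 0, 0, 0, 0.072],
    [0, 0, 0, 0, 0, 0.072],
    [0, 0, 0, 0, 0, 0.072],
    [0, 0, 0, 0, 0, 0.072],
    [0, 0, 0, 0, 0, 0.072]
  ]
}}

```text
time: 1.48
tool_pos: [0.481, 0.362, 0.2253]
ee_rot: [[-0.001, 1.0, -0.0], [1.0, 0.001, 0.0], [0.0, -0.0, -1.0]]
ft_force: [0.0, -0.1, 0.6]
grip_width: 0.0854
gripper_force: 0.0
```

Run:
```python
from h import *
s=telemetry.observe(); print(s["time"],s["tool_pos"],s["ee_rot"].round(3),s["q"].round(0))
f=optics.grab_frame("wrist"); cv2.imwrite("pics/w1.png",f[...,::-1]); np.save("pics/w1.npy",f)
c=optics.get_calibration("wrist"); C=ray(c,(0,0),s)[0]; T=c["tool_from_camera"]
X=np.array([.4817,.3615,.108]); p=T[:3,:3].T@(s["ee_rot"].T@(X-s["tool_pos"])-T[:3,3]); k=K(c); print(p[:2]/p[2]*k[0]+np.array(k[1:]))
```

```text
1.4833 [0.48096364 0.36197302 0.22530798] [[-0.001  1.    -0.   ]
 [ 1.     0.001  0.   ]
 [ 0.    -0.    -1.   ]] [-52.  21.  15. 100.  -6.  59. -35.]
[321.85635094 240.9230623 ]
```

View pics/w1.png

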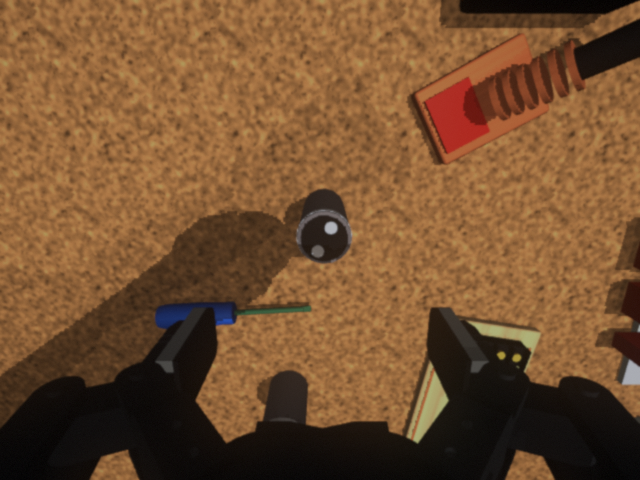

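The long can's terminals are centred at (324,240), within 2 mm of the prediction. Next: descend, grip, lift.

Call:
{"op": "send_rows", "data": {
  "commands": [
    [0, 0, 0.05, 0, 0, 0],
    [0, 0, 0.11, 0, 0, 0],
    [0, 0, 0.17, 0, 0, 0],
    [0, 0, 0.22, 0, 0, 0],
    [0, 0, 0.26, 0, 0, 0],
    [0, 0, 0.29, 0, 0, 0],
    [0, 0, 0.3, 0, 0, 0],
    [0, 0, 0.3, 0, 0, 0]
  ]
}}

```text
time: 2.2
tool_pos: [0.4805, 0.3613, 0.074]
ee_rot: [[-0.001, 1.0, -0.002], [1.0, 0.001, -0.002], [-0.002, -0.002, -1.0]]
ft_force: [0.6, -0.0, 0.2]
grip_width: 0.0853
gripper_force: 0.0
```

Call:
{"op": "send_rows", "data": {
  "commands": [
    [0, 0, 0, 0, 0, 0],
    [0, 0, 0, 0, 0, 0],
    [0, 0, 0, 0, 0, 0],
    [0, 0, 0, 0, 0, 0],
    [0, 0, 0, 0, 0, 0],
    [0, 0, 0, 0, 0, 0],
    [0, 0, 0, 0, 0, 0],
    [0, 0, 0, 0, 0, 0]
  ],
  "hand": -1
}}

```text
time: 2.87
tool_pos: [0.4819, 0.3623, 0.0766]
ee_rot: [[-0.0, 1.0, 0.002], [1.0, 0.0, 0.002], [0.002, 0.002, -1.0]]
ft_force: [-1.4, -1.0, 6.5]
grip_width: 0.038
gripper_force: 59.7
```

Call:
{"op": "send_rows", "data": {
  "commands": [
    [0, 0, -0.02, 0, 0, 0],
    [0, 0, -0.06, 0, 0, 0],
    [0, 0, -0.11, 0, 0, 0],
    [0, 0, -0.17, 0, 0, 0],
    [0, 0, -0.23, 0, 0, 0],
    [0, 0, -0.28, 0, 0, 0],
    [0, 0, -0.31, 0, 0, 0],
    [0, 0, -0.32, 0, 0, 0]
  ]
}}

```text
time: 3.53
tool_pos: [0.4821, 0.3623, 0.2387]
ee_rot: [[-0.0, 1.0, 0.004], [1.0, 0.0, 0.004], [0.004, 0.004, -1.0]]
ft_force: [-0.0, 0.5, -1.9]
grip_width: 0.0377
gripper_force: 60.3
```

Call:
{"op": "send_rows", "data": {
  "commands": [
    [-0.03, 0.007, 0, 0, 0, 0],
    [-0.08, 0.02, 0, 0, 0, 0],
    [-0.14, 0.035, 0, 0, 0, 0],
    [-0.21, 0.052, 0, 0, 0, 0],
    [-0.28, 0.069, 0, 0, 0, 0],
    [-0.35, 0.086, 0, 0, 0, 0],
    [-0.42, 0.104, 0, 0, 0, 0],
    [-0.49, 0.121, 0, 0, 0, 0]
  ]
}}

```text
time: 4.2
tool_pos: [0.5404, 0.1133, 0.2334]
ee_rot: [[0.001, 1.0, -0.004], [1.0, -0.001, -0.002], [-0.002, -0.004, -1.0]]
ft_force: [0.2, 0.4, -2.4]
grip_width: 0.0382
gripper_force: 60.4
```

Call:
{"op": "send_rows", "data": {
  "commands": [
    [-0.07, 0.017, 0, 0, 0, 0],
    [-0.14, 0.035, 0, 0, 0, 0],
    [-0.21, 0.052, 0, 0, 0, 0],
    [-0.28, 0.069, 0, 0, 0, 0],
    [-0.34, 0.084, 0, 0, 0, 0],
    [-0.39, 0.096, 0, 0, 0, 0],
    [-0.43, 0.106, 0, 0, 0, 0],
    [-0.445, 0.11, 0, 0, 0, 0]
  ]
}}

```text
time: 4.87
tool_pos: [0.5948, -0.1113, 0.2335]
ee_rot: [[0.006, 1.0, -0.004], [1.0, -0.006, -0.003], [-0.003, -0.004, -1.0]]
ft_force: [-0.0, -0.1, -1.0]
grip_width: 0.038
gripper_force: 60.3
```

Run:
```python
from h import *
s=telemetry.observe(); print(s["time"],s["tool_pos"],s["grip_width"],s["ee_rot"].round(3)[:,2])
f=optics.grab_frame("wrist"); cv2.imwrite("pics/w2.png",f[...,::-1]); np.save("pics/w2.npy",f)
c=optics.get_calibration("wrist"); T=c["tool_from_camera"];k=K(c)
for X in([.5974,-.1053,.0134],[.6255,-.0202,.013],[.6309,.0615,.0132]):
  p=T[:3,:3].T@(s["ee_rot"].T@(np.array(X)-s["tool_pos"])-T[:3,3]);p=p[:2]/p[2]*k[0]+np.array(k[1:]);print(p)
  d=dark(f,p,30,45)
  if d is not None: print(d[0],d[1],plane(*ray(c,d[0],s),.0135).round(4))
```

```text
4.8667 [ 0.5948356  -0.11130119  0.23347139] 0.03796867138191265 [-0.004 -0.003 -1.   ]
[324.53364414 202.44759426]
[355.31584357 109.34901656]
[363.98227256   5.21178983]
[365.04582886  15.50438596] [ 334    0   64   37 1822] [0.632  0.0539 0.0135]
```

View pics/w2.png

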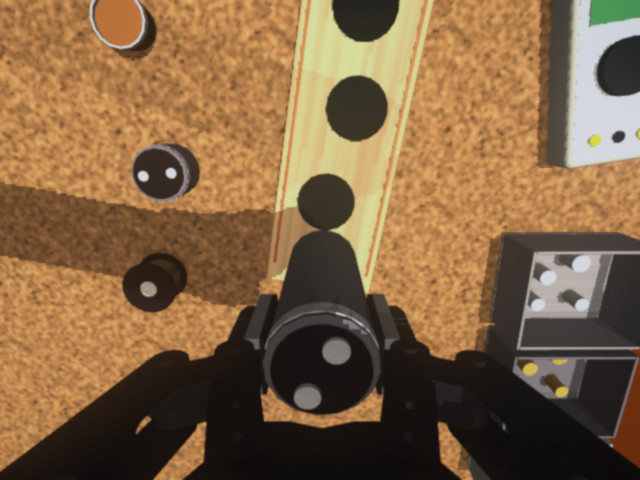

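The pads sit within about 1 mm of their predicted pixels: p1 at (326,200), p2 at (356,107). The held can's terminals are centred at (322,374). I'll lower close to the pad and check before touching down.

Call:
{"op": "send_rows", "data": {
  "commands": [
    [0, 0, 0.03, 0, 0, 0],
    [0, 0, 0.08, 0, 0, 0],
    [0, 0, 0.13, 0, 0, 0],
    [0, 0, 0.18, 0, 0, 0],
    [0, 0, 0.22, 0, 0, 0],
    [0, 0, 0.25, 0, 0, 0],
    [0, 0, 0.26, 0, 0, 0],
    [0, 0, 0.26, 0, 0, 0]
  ]
}}

```text
time: 5.58
tool_pos: [0.595, -0.1042, 0.1033]
ee_rot: [[-0.002, 1.0, -0.005], [1.0, 0.002, 0.001], [0.001, -0.005, -1.0]]
ft_force: [1.1, 0.9, -1.6]
grip_width: 0.0387
gripper_force: 60.4
```

```bash
cat >> h.py <<'E'
def held(s,h):
    """world xy of the held can's top centre (terminals) seen by the wrist camera; h = terminal height above TCP"""
    f=optics.grab_frame("wrist"); c=optics.get_calibration("wrist")
    g=f[300:450,255:390]; hsv=cv2.cvtColor(g,cv2.COLOR_RGB2HSV)
    m=((hsv[...,2]>95)&(hsv[...,1]<60)).astype(np.uint8); n,l,st,ce=cv2.connectedComponentsWithStats(m)
    k=sorted(range(1,n),key=lambda i:-st[i,4])[:4]; print([(st[i,4],(ce[i]+[255,300]).round(0)) for i in k])
    return f,c,[ce[i]+[255,300] for i in k]
E
python3 - <<'E'
from h import *
s=telemetry.observe(); print(s["time"],s["tool_pos"],s["ee_rot"].round(3)[:,2],s["ft_force"])
f,c,k=held(s,0); p=(k[0]+k[1])/2
print(p,plane(*ray(c,p,s),s["tool_pos"][2]+.032).round(4))
E
```

```text
5.5833 [ 0.59500365 -0.10422357  0.10328568] [-0.005  0.001 -1.   ] [ 1.05025657  0.88882842 -1.57332517]
[(np.int32(522), array([336., 351.])), (np.int32(461), array([307., 397.])), (np.int32(71), array([352., 325.])), (np.int32(55), array([339., 313.]))]
[321.4566867  374.49224574] [ 0.5958 -0.1023  0.1353]
```

Call:
{"op": "send_rows", "data": {
  "commands": [
    [-0.006, 0.004, 0.004, 0, 0, 0],
    [-0.006, 0.004, 0.008, 0, 0, 0],
    [-0.006, 0.004, 0.013, 0, 0, 0],
    [-0.006, 0.004, 0.017, 0, 0, 0],
    [-0.006, 0.004, 0.02, 0, 0, 0],
    [-0.006, 0.004, 0.022, 0, 0, 0],
    [-0.006, 0.004, 0.023, 0, 0, 0],
    [-0.006, 0.004, 0.023, 0, 0, 0]
  ]
}}

```text
time: 6.3
tool_pos: [0.5987, -0.1087, 0.0937]
ee_rot: [[-0.0, 1.0, -0.0], [1.0, 0.0, 0.0], [0.0, -0.0, -1.0]]
ft_force: [-0.5, 0.7, -1.6]
grip_width: 0.0381
gripper_force: 60.4
```

Call:
{"op": "send_rows", "data": {
  "commands": [
    [0, 0, 0, 0, 0, 0],
    [0, 0, 0, 0, 0, 0],
    [0, 0, 0, 0, 0, 0],
    [0, 0, 0, 0, 0, 0],
    [0, 0, 0, 0, 0, 0],
    [0, 0, 0, 0, 0, 0],
    [0, 0, 0, 0, 0, 0],
    [0, 0, 0, 0, 0, 0]
  ],
  "hand": 1
}}

```text
time: 6.97
tool_pos: [0.5987, -0.1087, 0.0938]
ee_rot: [[-0.0, 1.0, 0.0], [1.0, 0.0, 0.0], [0.0, 0.0, -1.0]]
ft_force: [0.2, 0.1, -0.4]
grip_width: 0.0856
gripper_force: 0.0
```

Call:
{"op": "send_rows", "data": {
  "commands": [
    [0, 0, -0.02, 0, 0, 0],
    [0, 0, -0.06, 0, 0, 0],
    [0, 0, -0.11, 0, 0, 0],
    [0, 0, -0.17, 0, 0, 0],
    [0, 0, -0.23, 0, 0, 0],
    [0, 0, -0.27, 0, 0, 0],
    [0, 0, -0.29, 0, 0, 0],
    [0, 0, -0.29, 0, 0, 0]
  ]
}}

```text
time: 7.63
tool_pos: [0.6, -0.1091, 0.2418]
ee_rot: [[-0.0, 1.0, 0.005], [1.0, 0.0, -0.0], [-0.0, 0.005, -1.0]]
ft_force: [0.7, 0.7, 0.4]
grip_width: 0.0855
gripper_force: 0.0
```

```bash
cat > see.py <<'E'
import sys
from h import *
s=telemetry.observe(); f=optics.grab_frame("wrist"); g=optics.grab_frame("scene"); w=f.copy()
z=cv2.resize(g[190:370,150:510],(800,400)); cv2.imwrite(f"pics/{sys.argv[1]}.png",np.vstack([z,cv2.resize(w[:, :],(266,200)).repeat(1,1) if 0 else np.hstack([cv2.resize(w,(266,200)),np.zeros((200,534,3),np.uint8)])])[...,::-1])
np.save(f"pics/{sys.argv[1]}w.npy",f); np.save(f"pics/{sys.argv[1]}s.npy",g); np.save(f"pics/{sys.argv[1]}d.npy",optics.grab_frame("side")); print(s["time"],s["tool_pos"],s["ee_rot"].round(3)[:,0])
E
python3 see.py v1
```

```text
7.6333 [ 0.60000202 -0.1091475   0.24181553] [-0.  1. -0.]
```

View pics/v1.png

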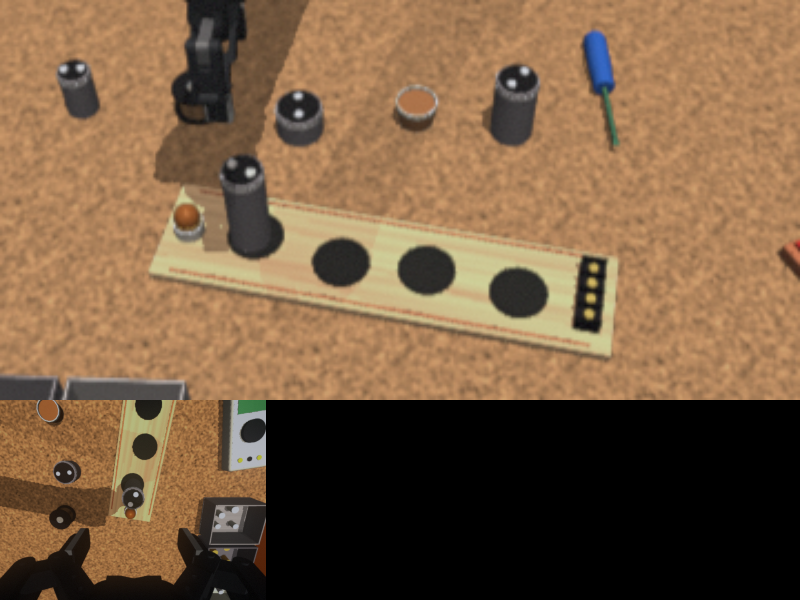

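The long can stands on the p1 pad, and its terminals are at about (259,267) in the scene view. It looks a few millimetres off toward the lamp, so I'll measure it.

```bash
cat > meas.py <<'E'
from h import *
def proj(c,X):
    p=c["R"]@np.array(X)+c["t"]; f,cx,cy=K(c); return p[:2]/p[2]*f+[cx,cy]
def meas(tag,X,r=7):
    c={n:optics.get_calibration(n) for n in("scene","side")}; q=[]
    for n,e in(("scene","s"),("side","d")):
        f=np.load(f"pics/{tag}{e}.npy"); p=proj(c[n],X)
        a,k=term(f,p.round(),r); q.append(ray(c[n],a)); print(n,p.round(1),a.round(1),k,plane(*q[-1],X[2]).round(4))
    print(tri(q))
E
python3 -c "
from meas import *
meas('v1',[.598,-.107,.1213])"
```

```text
scene [259.2 264.9] [257.9 265.1] 2 [ 0.5987 -0.1095  0.1213]
side [387.3 251.9] [388.4 252.5] 2 [ 0.599  -0.1091  0.1213]
(array([ 0.59884523, -0.10937137,  0.12160367]), np.float64(7.446528346073298e-05))
```

The long can is 4 mm off its pad centre, which is well within 12 mm. Next the broad can.

Call:
{"op": "send_rows", "data": {
  "commands": [
    [0.065, -0.039, 0, 0, 0, 0],
    [0.13, -0.079, 0, 0, 0, 0],
    [0.195, -0.118, 0, 0, 0, 0],
    [0.26, -0.158, 0, 0, 0, 0],
    [0.325, -0.197, 0, 0, 0, 0],
    [0.39, -0.237, 0, 0, 0, 0],
    [0.455, -0.276, 0, 0, 0, 0],
    [0.517, -0.314, 0, 0, 0, 0]
  ]
}}

```text
time: 8.45
tool_pos: [0.4393, 0.151, 0.2372]
ee_rot: [[-0.001, 1.0, -0.003], [1.0, 0.001, -0.001], [-0.001, -0.003, -1.0]]
ft_force: [0.3, 0.8, -0.9]
grip_width: 0.0855
gripper_force: 0.0
```

Call:
{"op": "send_rows", "data": {
  "commands": [
    [0, 0, 0.02, 0, 0, 0],
    [0, 0, 0.06, 0, 0, 0],
    [0, 0, 0.12, 0, 0, 0],
    [0, 0, 0.19, 0, 0, 0],
    [0, 0, 0.26, 0, 0, 0],
    [0, 0, 0.32, 0, 0, 0],
    [0, 0, 0.35, 0, 0, 0],
    [0, 0, 0.36, 0, 0, 0]
  ]
}}

```text
time: 9.12
tool_pos: [0.4386, 0.1481, 0.0549]
ee_rot: [[-0.0, 1.0, -0.008], [1.0, -0.0, -0.004], [-0.004, -0.008, -1.0]]
ft_force: [-0.4, 0.4, 0.5]
grip_width: 0.0852
gripper_force: 0.0
```

Call:
{"op": "send_rows", "data": {
  "commands": [
    [0, 0, 0, 0, 0, 0],
    [0, 0, 0, 0, 0, 0],
    [0, 0, 0, 0, 0, 0],
    [0, 0, 0, 0, 0, 0],
    [0, 0, 0, 0, 0, 0],
    [0, 0, 0, 0, 0, 0],
    [0, 0, 0, 0, 0, 0],
    [0, 0, 0, 0, 0, 0]
  ],
  "hand": -1
}}

```text
time: 9.78
tool_pos: [0.4427, 0.1501, 0.0601]
ee_rot: [[-0.0, 1.0, 0.003], [1.0, 0.0, 0.001], [0.001, 0.003, -1.0]]
ft_force: [-0.3, -0.8, 6.8]
grip_width: 0.0425
gripper_force: 61.1
```

Call:
{"op": "send_rows", "data": {
  "commands": [
    [0, 0, -0.02, 0, 0, 0],
    [0, 0, -0.06, 0, 0, 0],
    [0, 0, -0.12, 0, 0, 0],
    [0, 0, -0.19, 0, 0, 0],
    [0, 0, -0.26, 0, 0, 0],
    [0, 0, -0.32, 0, 0, 0],
    [0, 0, -0.35, 0, 0, 0],
    [0, 0, -0.36, 0, 0, 0]
  ]
}}

```text
time: 10.45
tool_pos: [0.4428, 0.1501, 0.2423]
ee_rot: [[-0.0, 1.0, 0.006], [1.0, 0.0, 0.004], [0.004, 0.006, -1.0]]
ft_force: [-0.4, 0.2, -1.3]
grip_width: 0.043
gripper_force: 61.3
```

Run:
```python
from h import *
s=telemetry.observe(); print(s["time"],s["tool_pos"])
f,c,k=held(s,0); p=(k[0]+k[1])/2
print(p,(plane(*ray(c,p,s),s["tool_pos"][2]+.025)-s["tool_pos"]).round(4))
```

```text
10.45 [0.44280868 0.15012068 0.24233283]
[(np.int32(537), array([349., 308.])), (np.int32(476), array([295., 344.])), (np.int32(433), array([347., 380.])), (np.int32(55), array([338., 409.]))]
[321.84950433 326.22980924] [0.0006 0.015  0.025 ]
```

Call:
{"op": "send_rows", "data": {
  "commands": [
    [-0.017, 0.018, 0, 0, 0, 0],
    [-0.058, 0.063, 0, 0, 0, 0],
    [-0.109, 0.118, 0, 0, 0, 0],
    [-0.164, 0.177, 0, 0, 0, 0],
    [-0.218, 0.236, 0, 0, 0, 0],
    [-0.273, 0.295, 0, 0, 0, 0],
    [-0.317, 0.343, 0, 0, 0, 0],
    [-0.341, 0.369, 0, 0, 0, 0]
  ]
}}

```text
time: 11.17
tool_pos: [0.6273, -0.025, 0.2365]
ee_rot: [[0.004, 1.0, -0.002], [1.0, -0.004, -0.003], [-0.003, -0.002, -1.0]]
ft_force: [0.6, -0.8, -2.5]
grip_width: 0.043
gripper_force: 61.3
```

Call:
{"op": "send_rows", "data": {
  "commands": [
    [0, 0, 0.02, 0, 0, 0],
    [0, 0, 0.06, 0, 0, 0],
    [0, 0, 0.12, 0, 0, 0],
    [0, 0, 0.18, 0, 0, 0],
    [0, 0, 0.23, 0, 0, 0],
    [0, 0, 0.27, 0, 0, 0],
    [0, 0, 0.29, 0, 0, 0],
    [0, 0, 0.3, 0, 0, 0]
  ]
}}

```text
time: 11.83
tool_pos: [0.6237, -0.02, 0.0857]
ee_rot: [[-0.001, 1.0, -0.006], [1.0, 0.001, 0.0], [0.0, -0.006, -1.0]]
ft_force: [-0.2, 0.7, -0.8]
grip_width: 0.0429
gripper_force: 61.4
```

Call:
{"op": "send_rows", "data": {
  "commands": [
    [0, 0, 0, 0, 0, 0],
    [0, 0, 0, 0, 0, 0],
    [0, 0, 0.006, 0, 0, 0],
    [0, 0, 0.012, 0, 0, 0],
    [0, 0, 0.018, 0, 0, 0],
    [0, 0, 0.024, 0, 0, 0],
    [0, 0, 0.026, 0, 0, 0],
    [0, 0, 0.026, 0, 0, 0]
  ]
}}

```text
time: 12.5
tool_pos: [0.626, -0.0207, 0.0755]
ee_rot: [[-0.0, 1.0, -0.001], [1.0, 0.0, 0.0], [0.0, -0.001, -1.0]]
ft_force: [-0.2, -0.3, -1.3]
grip_width: 0.043
gripper_force: 61.4
```

Call:
{"op": "send_rows", "data": {
  "commands": [
    [0, 0, 0, 0, 0, 0],
    [0, 0, 0, 0, 0, 0],
    [0, 0, 0, 0, 0, 0],
    [0, 0, 0, 0, 0, 0],
    [0, 0, 0, 0, 0, 0],
    [0, 0, 0, 0, 0, 0],
    [0, 0, 0, 0, 0, 0],
    [0, 0, 0, 0, 0, 0]
  ],
  "hand": 1
}}

```text
time: 13.17
tool_pos: [0.6262, -0.0207, 0.0758]
ee_rot: [[-0.0, 1.0, 0.0], [1.0, 0.0, 0.0], [0.0, 0.0, -1.0]]
ft_force: [0.6, -0.4, -0.1]
grip_width: 0.0852
gripper_force: 0.0
```

Call:
{"op": "send_rows", "data": {
  "commands": [
    [0, 0, -0.02, 0, 0, 0],
    [0, 0, -0.06, 0, 0, 0],
    [0, 0, -0.12, 0, 0, 0],
    [0, 0, -0.18, 0, 0, 0],
    [0, 0, -0.24, 0, 0, 0],
    [0, 0, -0.29, 0, 0, 0],
    [0, 0, -0.32, 0, 0, 0],
    [0, 0, -0.33, 0, 0, 0]
  ]
}}

```text
time: 13.83
tool_pos: [0.6277, -0.0211, 0.245]
ee_rot: [[0.0, 1.0, 0.006], [1.0, -0.0, 0.001], [0.001, 0.006, -1.0]]
ft_force: [-0.2, -0.2, 0.4]
grip_width: 0.0852
gripper_force: 0.0
```

Call:
{"op": "send_rows", "data": {
  "commands": [
    [-0.02, -0.014, 0, 0, 0, 0],
    [-0.06, -0.041, 0, 0, 0, 0],
    [-0.11, -0.076, 0, 0, 0, 0],
    [-0.16, -0.11, 0, 0, 0, 0],
    [-0.21, -0.144, 0, 0, 0, 0],
    [-0.26, -0.179, 0, 0, 0, 0],
    [-0.31, -0.213, 0, 0, 0, 0],
    [-0.36, -0.247, 0, 0, 0, 0]
  ]
}}

```text
time: 14.5
tool_pos: [0.4999, -0.2021, 0.2392]
ee_rot: [[0.001, 1.0, -0.003], [1.0, -0.001, 0.001], [0.001, -0.003, -1.0]]
ft_force: [-0.4, -0.6, -0.3]
grip_width: 0.0856
gripper_force: 0.0
```

Call:
{"op": "send_rows", "data": {
  "commands": [
    [-0.05, -0.034, 0, 0, 0, 0],
    [-0.1, -0.069, 0, 0, 0, 0],
    [-0.14, -0.097, 0, 0, 0, 0],
    [-0.18, -0.124, 0, 0, 0, 0],
    [-0.205, -0.141, 0, 0, 0, 0],
    [-0.218, -0.15, 0, 0, 0, 0],
    [-0.222, -0.153, 0, 0, 0, 0],
    [-0.222, -0.153, 0, 0, 0, 0]
  ]
}}

```text
time: 15.17
tool_pos: [0.4255, -0.3116, 0.24]
ee_rot: [[0.001, 1.0, -0.001], [1.0, -0.001, 0.001], [0.001, -0.001, -1.0]]
ft_force: [-0.4, 0.5, -0.4]
grip_width: 0.0854
gripper_force: 0.0
```

```bash
python3 see.py v2; python3 -c "
from meas import *
meas('v2',[.626,-.0206,.1])"
```

```text
15.1667 [ 0.42550043 -0.31162932  0.24000478] [0.001 1.    0.001]
scene [301.7 283.8] [301.9 283.8] 2 [ 0.626  -0.0202  0.1   ]
side [370.6 223.8] [371. 224.] 1 [ 0.6262 -0.0215  0.1   ]
(array([ 0.6262258 , -0.02069509,  0.09971327]), np.float64(0.0005993918034680178))
```

View pics/v2.png

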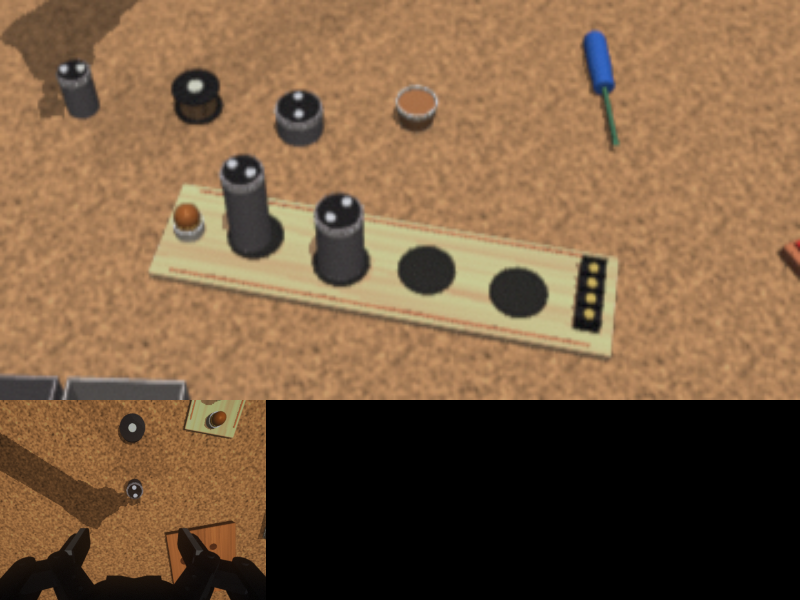

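The broad can is centred on p2, with its terminals at scene pixel (302,284), within 1 mm of centre. The wrist view shows the slim can centred below the gripper. Picking the slim can now.

Call:
{"op": "send_rows", "data": {
  "commands": [
    [0, 0, 0.03, 0, 0, 0],
    [0, 0, 0.08, 0, 0, 0],
    [0, 0, 0.15, 0, 0, 0],
    [0, 0, 0.22, 0, 0, 0],
    [0, 0, 0.29, 0, 0, 0],
    [0, 0, 0.35, 0, 0, 0],
    [0, 0, 0.38, 0, 0, 0],
    [0, 0, 0.39, 0, 0, 0]
  ]
}}

```text
time: 15.98
tool_pos: [0.4254, -0.3095, 0.0427]
ee_rot: [[-0.002, 1.0, -0.005], [1.0, 0.002, 0.003], [0.003, -0.005, -1.0]]
ft_force: [0.1, 0.4, 0.6]
grip_width: 0.0855
gripper_force: 0.0
```

Call:
{"op": "send_rows", "data": {
  "commands": [
    [0, 0, 0, 0, 0, 0],
    [0, 0, 0, 0, 0, 0],
    [0, 0, 0, 0, 0, 0],
    [0, 0, 0, 0, 0, 0],
    [0, 0, 0, 0, 0, 0],
    [0, 0, 0, 0, 0, 0],
    [0, 0, 0, 0, 0, 0],
    [0, 0, 0, 0, 0, 0]
  ],
  "hand": -1
}}

```text
time: 16.65
tool_pos: [0.4274, -0.3123, 0.0473]
ee_rot: [[-0.0, 1.0, 0.003], [1.0, 0.0, -0.001], [-0.001, 0.003, -1.0]]
ft_force: [0.1, 0.1, 6.5]
grip_width: 0.0322
gripper_force: 59.3
```

Call:
{"op": "send_rows", "data": {
  "commands": [
    [0, 0, -0.03, 0, 0, 0],
    [0, 0, -0.08, 0, 0, 0],
    [0, 0, -0.15, 0, 0, 0],
    [0, 0, -0.22, 0, 0, 0],
    [0, 0, -0.29, 0, 0, 0],
    [0, 0, -0.35, 0, 0, 0],
    [0, 0, -0.38, 0, 0, 0],
    [0, 0, -0.39, 0, 0, 0]
  ]
}}

```text
time: 17.32
tool_pos: [0.4274, -0.3128, 0.2444]
ee_rot: [[-0.0, 1.0, 0.006], [1.0, 0.0, -0.002], [-0.002, 0.006, -1.0]]
ft_force: [0.1, 1.1, -1.2]
grip_width: 0.0323
gripper_force: 59.8
```

Call:
{"op": "send_rows", "data": {
  "commands": [
    [0.022, 0.012, 0, 0, 0, 0],
    [0.06, 0.033, 0, 0, 0, 0],
    [0.104, 0.058, 0, 0, 0, 0],
    [0.157, 0.086, 0, 0, 0, 0],
    [0.209, 0.115, 0, 0, 0, 0],
    [0.269, 0.148, 0, 0, 0, 0],
    [0.328, 0.181, 0, 0, 0, 0],
    [0.388, 0.214, 0, 0, 0, 0]
  ]
}}

```text
time: 17.98
tool_pos: [0.533, -0.1162, 0.2398]
ee_rot: [[0.0, 1.0, -0.002], [1.0, -0.0, 0.0], [0.0, -0.002, -1.0]]
ft_force: [-0.0, -1.2, -0.9]
grip_width: 0.0327
gripper_force: 59.8
```

Call:
{"op": "send_rows", "data": {
  "commands": [
    [0.061, 0.033, 0, 0, 0, 0],
    [0.118, 0.065, 0, 0, 0, 0],
    [0.172, 0.095, 0, 0, 0, 0],
    [0.226, 0.124, 0, 0, 0, 0],
    [0.276, 0.152, 0, 0, 0, 0],
    [0.319, 0.175, 0, 0, 0, 0],
    [0.347, 0.191, 0, 0, 0, 0],
    [0.358, 0.197, 0, 0, 0, 0]
  ]
}}

```text
time: 18.65
tool_pos: [0.6319, 0.0645, 0.2394]
ee_rot: [[-0.004, 1.0, -0.002], [1.0, 0.004, 0.001], [0.001, -0.002, -1.0]]
ft_force: [-0.5, -0.0, -0.0]
grip_width: 0.0324
gripper_force: 59.8
```

Call:
{"op": "send_rows", "data": {
  "commands": [
    [0, 0, 0.02, 0, 0, 0],
    [0, 0, 0.06, 0, 0, 0],
    [0, 0, 0.12, 0, 0, 0],
    [0, 0, 0.19, 0, 0, 0],
    [0, 0, 0.25, 0, 0, 0],
    [0, 0, 0.3, 0, 0, 0],
    [0, 0, 0.32, 0, 0, 0],
    [0, 0, 0.33, 0, 0, 0]
  ]
}}

```text
time: 19.32
tool_pos: [0.6297, 0.059, 0.0736]
ee_rot: [[0.002, 1.0, -0.004], [1.0, -0.002, -0.002], [-0.002, -0.004, -1.0]]
ft_force: [1.3, 0.2, 0.5]
grip_width: 0.0323
gripper_force: 59.7
```

Call:
{"op": "send_rows", "data": {
  "commands": [
    [0, 0, 0, 0, 0, 0],
    [0, 0, 0, 0, 0, 0],
    [0, 0, 0.006, 0, 0, 0],
    [0, 0, 0.012, 0, 0, 0],
    [0, 0, 0.018, 0, 0, 0],
    [0, 0, 0.024, 0, 0, 0],
    [0, 0, 0.027, 0, 0, 0],
    [0, 0, 0.027, 0, 0, 0]
  ]
}}

```text
time: 19.98
tool_pos: [0.6317, 0.0614, 0.0624]
ee_rot: [[-0.0, 1.0, -0.0], [1.0, 0.0, 0.0], [0.0, -0.0, -1.0]]
ft_force: [-1.7, 0.4, 1.0]
grip_width: 0.0324
gripper_force: 60.0
```

Call:
{"op": "send_rows", "data": {
  "commands": [
    [0, 0, 0, 0, 0, 0],
    [0, 0, 0, 0, 0, 0],
    [0, 0, 0, 0, 0, 0],
    [0, 0, 0, 0, 0, 0],
    [0, 0, 0, 0, 0, 0],
    [0, 0, 0, 0, 0, 0],
    [0, 0, 0, 0, 0, 0],
    [0, 0, 0, 0, 0, 0]
  ],
  "hand": 1
}}

```text
time: 20.65
tool_pos: [0.6317, 0.0612, 0.0623]
ee_rot: [[-0.0, 1.0, 0.0], [1.0, 0.0, 0.0], [0.0, 0.0, -1.0]]
ft_force: [-0.4, -0.1, -1.1]
grip_width: 0.0852
gripper_force: 0.0
```

Call:
{"op": "send_rows", "data": {
  "commands": [
    [0, 0, -0.02, 0, 0, 0],
    [0, 0, -0.06, 0, 0, 0],
    [0, 0, -0.12, 0, 0, 0],
    [0, 0, -0.18, 0, 0, 0],
    [0, 0, -0.25, 0, 0, 0],
    [0, 0, -0.31, 0, 0, 0],
    [0, 0, -0.35, 0, 0, 0],
    [0, 0, -0.36, 0, 0, 0]
  ]
}}

```text
time: 21.32
tool_pos: [0.6338, 0.061, 0.2477]
ee_rot: [[0.0, 1.0, 0.008], [1.0, -0.0, 0.002], [0.002, 0.008, -1.0]]
ft_force: [1.1, -0.3, -0.3]
grip_width: 0.0854
gripper_force: 0.0
```

Call:
{"op": "send_rows", "data": {
  "commands": [
    [-0.014, -0.018, 0, 0, 0, 0],
    [-0.046, -0.062, 0, 0, 0, 0],
    [-0.087, -0.117, 0, 0, 0, 0],
    [-0.13, -0.176, 0, 0, 0, 0],
    [-0.173, -0.234, 0, 0, 0, 0],
    [-0.217, -0.293, 0, 0, 0, 0],
    [-0.252, -0.34, 0, 0, 0, 0],
    [-0.271, -0.366, 0, 0, 0, 0]
  ]
}}

```text
time: 21.98
tool_pos: [0.4438, -0.0767, 0.2406]
ee_rot: [[0.003, 1.0, -0.005], [1.0, -0.003, 0.001], [0.001, -0.005, -1.0]]
ft_force: [0.1, -0.9, 0.2]
grip_width: 0.0857
gripper_force: 0.0
```

```bash
python3 see.py v3; python3 -c "
from meas import *
meas('v3',[.632,.061,.0775],6)"
```

```text
21.9833 [ 0.44382368 -0.07665381  0.24055838] [0.003 1.    0.001]
scene [342.2 294. ] [342.4 293.7] 2 [0.6312 0.0615 0.0775]
side [348.9 205.1] [352.3 204.2] 2 [0.6394 0.0588 0.0775]
(array([0.63621508, 0.05890855, 0.08179451]), np.float64(0.0029431515066814912))
```

View pics/v3.png

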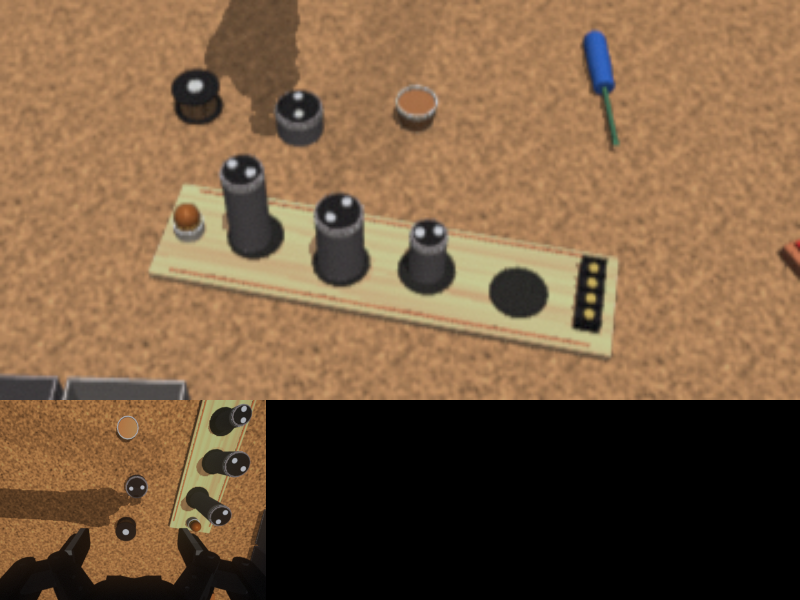

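The slim can is centred on p3, with its terminals at scene pixel (342,294). The side reading is off because the bright board spoils the mask. Last, the squat can.

Call:
{"op": "send_rows", "data": {
  "commands": [
    [0, 0, 0.03, 0, 0, 0],
    [0, 0, 0.09, 0, 0, 0],
    [0, 0, 0.165, 0, 0, 0],
    [0, 0, 0.24, 0, 0, 0],
    [0, 0, 0.31, 0, 0, 0],
    [0, 0, 0.37, 0, 0, 0],
    [0, 0, 0.415, 0, 0, 0],
    [0, 0, 0.43, 0, 0, 0]
  ]
}}

```text
time: 22.8
tool_pos: [0.4475, -0.0728, 0.0234]
ee_rot: [[-0.003, 1.0, -0.007], [1.0, 0.003, 0.0], [0.0, -0.007, -1.0]]
ft_force: [-1.1, 0.4, -0.4]
grip_width: 0.0856
gripper_force: 0.0
```

Call:
{"op": "send_rows", "data": {
  "commands": [
    [0, 0, 0, 0, 0, 0],
    [0, 0, 0, 0, 0, 0],
    [0, 0, 0, 0, 0, 0],
    [0, 0, 0, 0, 0, 0],
    [0, 0, 0, 0, 0, 0],
    [0, 0, 0, 0, 0, 0],
    [0, 0, 0, 0, 0, 0],
    [0, 0, 0, 0, 0, 0]
  ],
  "hand": -1
}}

```text
time: 23.47
tool_pos: [0.4503, -0.0742, 0.0288]
ee_rot: [[-0.0, 1.0, 0.004], [1.0, 0.0, 0.0], [0.0, 0.004, -1.0]]
ft_force: [-0.2, 0.5, 8.5]
grip_width: 0.0475
gripper_force: 62.2
```

Call:
{"op": "send_rows", "data": {
  "commands": [
    [0, 0, -0.03, 0, 0, 0],
    [0, 0, -0.09, 0, 0, 0],
    [0, 0, -0.165, 0, 0, 0],
    [0, 0, -0.24, 0, 0, 0],
    [0, 0, -0.31, 0, 0, 0],
    [0, 0, -0.37, 0, 0, 0],
    [0, 0, -0.415, 0, 0, 0],
    [0, 0, -0.43, 0, 0, 0]
  ]
}}

```text
time: 24.13
tool_pos: [0.4504, -0.0745, 0.2462]
ee_rot: [[-0.0, 1.0, 0.008], [1.0, 0.0, 0.001], [0.001, 0.008, -1.0]]
ft_force: [0.3, -0.5, -0.9]
grip_width: 0.0473
gripper_force: 62.0
```

Call:
{"op": "send_rows", "data": {
  "commands": [
    [0.015, 0.014, 0, 0, 0, 0],
    [0.04, 0.037, 0, 0, 0, 0],
    [0.08, 0.073, 0, 0, 0, 0],
    [0.12, 0.11, 0, 0, 0, 0],
    [0.16, 0.147, 0, 0, 0, 0],
    [0.2, 0.184, 0, 0, 0, 0],
    [0.24, 0.22, 0, 0, 0, 0],
    [0.28, 0.257, 0, 0, 0, 0]
  ]
}}

```text
time: 24.8
tool_pos: [0.5774, 0.0687, 0.239]
ee_rot: [[-0.002, 1.0, -0.005], [1.0, 0.002, -0.001], [-0.001, -0.005, -1.0]]
ft_force: [1.2, -1.2, -1.1]
grip_width: 0.047
gripper_force: 62.0
```

Call:
{"op": "send_rows", "data": {
  "commands": [
    [0.04, 0.037, 0, 0, 0, 0],
    [0.075, 0.069, 0, 0, 0, 0],
    [0.105, 0.097, 0, 0, 0, 0],
    [0.13, 0.12, 0, 0, 0, 0],
    [0.15, 0.138, 0, 0, 0, 0],
    [0.16, 0.147, 0, 0, 0, 0],
    [0.163, 0.15, 0, 0, 0, 0],
    [0.163, 0.15, 0, 0, 0, 0]
  ]
}}

```text
time: 25.47
tool_pos: [0.6517, 0.1481, 0.2401]
ee_rot: [[-0.001, 1.0, -0.003], [1.0, 0.001, -0.001], [-0.001, -0.003, -1.0]]
ft_force: [0.1, -0.3, 0.0]
grip_width: 0.0471
gripper_force: 62.0
```

Call:
{"op": "send_rows", "data": {
  "commands": [
    [0, 0, 0.02, 0, 0, 0],
    [0, 0, 0.07, 0, 0, 0],
    [0, 0, 0.14, 0, 0, 0],
    [0, 0, 0.21, 0, 0, 0],
    [0, 0, 0.28, 0, 0, 0],
    [0, 0, 0.33, 0, 0, 0],
    [0, 0, 0.36, 0, 0, 0],
    [0, 0, 0.37, 0, 0, 0]
  ]
}}

```text
time: 26.13
tool_pos: [0.6492, 0.1458, 0.0534]
ee_rot: [[0.001, 1.0, -0.006], [1.0, -0.001, -0.002], [-0.002, -0.006, -1.0]]
ft_force: [-0.1, 0.0, -0.4]
grip_width: 0.0468
gripper_force: 62.0
```

Call:
{"op": "send_rows", "data": {
  "commands": [
    [0, 0, 0, 0, 0, 0],
    [0, 0, 0, 0, 0, 0],
    [0, 0, 0.006, 0, 0, 0],
    [0, 0, 0.012, 0, 0, 0],
    [0, 0, 0.018, 0, 0, 0],
    [0, 0, 0.024, 0, 0, 0],
    [0, 0, 0.027, 0, 0, 0],
    [0, 0, 0.027, 0, 0, 0]
  ]
}}

```text
time: 26.8
tool_pos: [0.6522, 0.1473, 0.044]
ee_rot: [[-0.0, 1.0, 0.0], [1.0, 0.0, 0.0], [0.0, 0.0, -1.0]]
ft_force: [-1.5, -0.3, 1.2]
grip_width: 0.0474
gripper_force: 61.9
```

Release, rise and back away.

Call:
{"op": "send_rows", "data": {
  "commands": [
    [0, 0, 0, 0, 0, 0],
    [0, 0, 0, 0, 0, 0],
    [0, 0, 0, 0, 0, 0],
    [0, 0, 0, 0, 0, 0],
    [0, 0, 0, 0, 0, 0],
    [0, 0, 0, 0, 0, 0],
    [0, 0, 0, 0, 0, 0],
    [0, 0, 0, 0, 0, 0]
  ],
  "hand": 1
}}

```text
time: 27.47
tool_pos: [0.6522, 0.1473, 0.0438]
ee_rot: [[-0.0, 1.0, -0.0], [1.0, 0.0, 0.0], [0.0, -0.0, -1.0]]
ft_force: [0.2, -0.0, -1.2]
grip_width: 0.0853
gripper_force: 0.0
```

Call:
{"op": "send_rows", "data": {
  "commands": [
    [0, 0, -0.02, 0, 0, 0],
    [0, 0, -0.06, 0, 0, 0],
    [0, 0, -0.12, 0, 0, 0],
    [0, 0, -0.19, 0, 0, 0],
    [0, 0, -0.26, 0, 0, 0],
    [0, 0, -0.33, 0, 0, 0],
    [0, 0, -0.38, 0, 0, 0],
    [0, 0, -0.4, 0, 0, 0]
  ]
}}

```text
time: 28.13
tool_pos: [0.6542, 0.1472, 0.2497]
ee_rot: [[0.0, 1.0, 0.008], [1.0, -0.0, 0.003], [0.003, 0.008, -1.0]]
ft_force: [0.1, -0.6, 0.7]
grip_width: 0.0855
gripper_force: 0.0
```

Call:
{"op": "send_rows", "data": {
  "commands": [
    [0.03, -0.03, 0, 0, 0, 0],
    [0.08, -0.07, 0, 0, 0, 0],
    [0.13, -0.11, 0, 0, 0, 0],
    [0.18, -0.15, 0, 0, 0, 0],
    [0.23, -0.19, 0, 0, 0, 0],
    [0.27, -0.22, 0, 0, 0, 0],
    [0.29, -0.24, 0, 0, 0, 0],
    [0.3, -0.25, 0, 0, 0, 0]
  ]
}}

```text
time: 28.8
tool_pos: [0.5247, 0.2998, 0.2432]
ee_rot: [[-0.005, 1.0, -0.002], [1.0, 0.005, 0.0], [0.0, -0.002, -1.0]]
ft_force: [0.2, -0.7, 0.1]
grip_width: 0.0854
gripper_force: 0.0
```

```bash
python3 see.py v4; python3 -c "
from meas import *
for X,r in(([.6525,.1473,.0555],7),([.632,.061,.0775],5),([.626,-.0206,.1],7),([.599,-.109,.1213],7)): meas('v4',X,r)"
```

```text
28.8 [0.52467267 0.29976047 0.24324851] [-0.005  1.     0.   ]
scene [384.4 310. ] [384.4 309.7] 2 [0.6519 0.1474 0.0555]
side [333.5 184.2] [333.1 184.6] 2 [0.6512 0.1469 0.0555]
(array([0.65152831, 0.14741626, 0.05492346]), np.float64(8.129149183042883e-05))
scene [342.2 294. ] [342.3 293.7] 2 [0.6312 0.0613 0.0775]
side [348.9 205.1] [348.5 204.9] 2 [0.6315 0.0618 0.0775]
(array([0.63131764, 0.06137861, 0.07784454]), np.float64(0.00013080770728492232))
scene [301.7 283.8] [301.9 283.8] 2 [ 0.626  -0.0202  0.1   ]
side [370.6 223.8] [370.6 224.1] 2 [ 0.6255 -0.0212  0.1   ]
(array([ 0.625785  , -0.02048097,  0.09938037]), np.float64(0.00030199105839270434))
scene [258.2 265.2] [258.1 265.2] 2 [ 0.5989 -0.1092  0.1213]
side [388.4 252.4] [388.5 252.3] 2 [ 0.5992 -0.109   0.1213]
(array([ 0.59907911, -0.10910983,  0.12153176]), np.float64(1.773916950057041e-05))
```

View pics/v4.png

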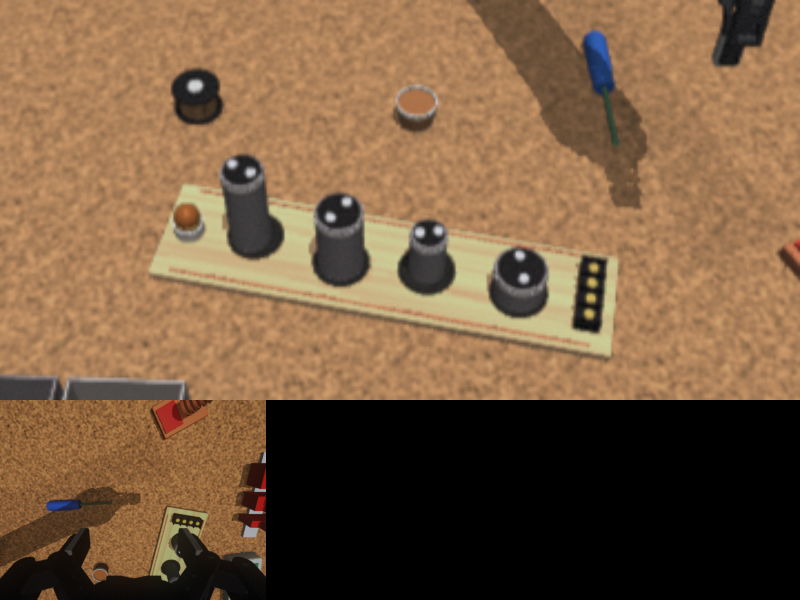

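All four cans stand upright on their pads in order, each within about 4 mm of centre, and the flux pot hasn't moved. The arm is clear, so I'm handing in.

```bash
python3 -c "
from workcell import close_job
print(close_job())"
```

```text
the job is handed in; nothing more can be done
None
```

The job is handed in (no verdict was returned): the 40, 62, 84 and 106 mm cans stand upright on the pads in that order from the terminal block to the lamp, each measured within about 4 mm of its pad's centre, with the flux pot untouched and about 29 s used.

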